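Sort the new stock into the counter trays

TASK

Sort the loose stock into the display trays on the counter: the two ribbon spools go into the wooden tray, one in the middle of each of its two bays; the pale green soap bar goes in the middle of the blue tray, and the round white balm tin in the middle of the black tray. Everything should end up lying flat on the tray floors with its top face up, let go and still. Leave the brown dropper bottle standing where it is.

Things in the scene. Friction and masses are not known exactly. Their poses are not given: they have to be found in the camera images.
- red_spool_center (a point): Red ribbon spool standing on its flat flange: a round spool 59 mm across and 26 mm high with kraft-brown flanges and red ribbon between them; the only such spool. Loose, 30 to 60 g. The point is its centre, 13 mm above its underside; z is its axis, up.
- purple_spool_center (a point): Purple ribbon spool standing on its flat flange: a round spool 59 mm across and 26 mm high with kraft-brown flanges and purple ribbon between them; the only such spool. Loose, 30 to 60 g. The point is its centre, 13 mm above its underside; z is its axis, up.
- soap_center (a point): Pale green wrapped soap bar with a kraft paper band, 53 mm wide (its x axis), 78 mm long (its y axis), 28 mm high, lying flat. Loose, 70 to 130 g. The point is its centre, 14 mm above its underside; z up.
- tin_center (a point): Round white screw-lid balm tin, 50 mm across, 21 mm high, lid up. Loose, 20 to 40 g. The point is its centre, 10.5 mm above its underside; z is its axis, up.
- ribbon_bay_a (a point): Middle of the floor of one of the two equal bays of the wooden tray (brown wood, fixed to the counter, the longest of the three trays, 179 x 135 mm outside). The bay is 125 mm (x axis) by 82 mm (y axis) inside; the other bay lies 87 mm away along -y, behind a 5 mm thick divider 10 mm high above the floor. The floor is 5 mm above the counter; z up. Walls stand 12 mm above the floor (17 mm above the counter) and are 5 mm thick.
- ribbon_bay_b (a point): Middle of the floor of the other bay of the wooden tray; the same size and axes; bay a lies 87 mm away along +y.
- soap_tray_middle (a point): Middle of the floor of the blue plastic tray (fixed to the counter), one undivided bay 125 x 125 mm inside; x and y axes run along its sides, z up. The floor is 5 mm above the counter. Walls stand 12 mm above the floor (17 mm above the counter) and are 5 mm thick.
- tin_tray_middle (a point): Middle of the floor of the black plastic tray (fixed to the counter), one undivided bay 125 x 125 mm inside; x and y axes run along its sides, z up. The floor is 5 mm above the counter. Walls stand 12 mm above the floor (17 mm above the counter) and are 5 mm thick.
- dropper_center (a point): Small brown dropper bottle with a black dropper cap, 33 mm across, 102 mm high, standing loose near the trays; not to be moved. The point is its centre, 51 mm above its foot; z up.
Things that resemble listed ones, but are neither listed nor needed, are in the scene too. Leave any orange look-alike of the part that bears red_spool_center alone.

How it is judged:
At the end, for the whole second after the job is handed in: One spool within 15 mm of the middle of each bay of the wooden tray, the soap within 15 mm of the middle of the blue tray, the tin likewise of the black tray; each on the tray floor (height within 4 mm), top face up, level within 0.1 rad, released and at rest (under 10 mm/s) ((((horizontal distance between red_spool_center and ribbon_bay_a below 0.015 m and z of red_spool_center in the frame of ribbon_bay_a between 0.009 and 0.017 m and angle between red_spool_center's own z axis and vertical below 0.1 rad) and (horizontal distance between purple_spool_center and ribbon_bay_b below 0.015 m and z of purple_spool_center in the frame of ribbon_bay_b between 0.009 and 0.017 m and angle between purple_spool_center's own z axis and vertical below 0.1 rad)) or ((horizontal distance between red_spool_center and ribbon_bay_b below 0.015 m and z of red_spool_center in the frame of ribbon_bay_b between 0.009 and 0.017 m and angle between red_spool_center's own z axis and vertical below 0.1 rad) and (horizontal distance between purple_spool_center and ribbon_bay_a below 0.015 m and z of purple_spool_center in the frame of ribbon_bay_a between 0.009 and 0.017 m and angle between purple_spool_center's own z axis and vertical below 0.1 rad))) and horizontal distance between soap_center and soap_tray_middle below 0.015 m and z of soap_center in the frame of soap_tray_middle between 0.01 and 0.018 m and angle between each of soap_center, tin_center's own z axis and vertical below 0.1 rad and horizontal distance between tin_center and tin_tray_middle below 0.015 m and z of tin_center in the frame of tin_tray_middle between 0.0065 and 0.0145 m and linear speed of each of red_spool, purple_spool, soap, tin below 0.01 m/s); the robot touches nothing.
It fails at once if the dropper bottle is moved by more than 30 mm or tipped over (distance of dropper_center from where it was at the start of the episode above 0.03 m or angle between dropper_center's own z axis and vertical above 0.35 rad).
It also fails if it takes over 109 s, if anything falls off the work surface, if the arm or the gripper's body presses on something with over 40 N, if the wrist force passes 120 N, or if a joint passes its speed limit or range.

ROBOT

A 6-joint arm with a two-finger parallel gripper is mounted at the origin on a cart in front of the work surface, level with it; the furniture and walls round the work are solid. World frame = base frame: x ahead of the robot, y to its left, z up, the work surface at z = 0. Lengths are in m, angles in rad, forces in N, time in s.
With the tool pointing down it reaches from about 0.3 to 0.75 m from the base axis. Payload 8.5 kg.
Tool frame: the origin (TCP) lies between the finger pads; the fingertips stand 17 mm ahead of it and the grasp point (between the pads) lies 2 mm behind it; z points along the fingers, y is the line along which they close (so a half turn about z gives the same grasp; the last joint's range is limited). The gripper opens to 85 mm and grips with 20 to 120 N. Pads are 22 mm wide; open, the fingers measure 114 mm over their backs; the gripper's body (76 mm by 85 mm) begins 54 mm behind the grasp point. The pads swing forward as they close: fully open they stand 13 mm farther back than shut.
Start: joints at [0.974, 0.381, 1.297, -0, 1.464, -0.215], TCP at [0.205, 0.51, 0.248] pointing down, gripper open.
Joint ranges: [-3.11, 3.11], [-0.89, 2.33], [0.22, 2.48], [-1.42, 4.56], [0.17, 2.85], [-2.88, 2.88]. Speed limits (rad/s): [2.39, 2.39, 3.14, 3.14, 3.14, 3.14].

INTERFACE

Orientations are given as a 3x3 rotation matrix whose columns are the frame's x, y, z axes.
In Python, from workcell import state, vision, env gives the robot as it stands.
- The arm moves only by the tool jog_arm, never from a script. Its argument "motion" is a list of rows, each a list of 5 numbers: the shift along the tool's x, y, z in m, then the turn about the tool's z in degrees, then the opening, from 0 (shut) to 1 (fully open). In form: [[x, y, z, twist, gripper], ...]. A call has exactly 5 rows; each row is the pose to reach, as a shift and turn from the pose commanded when the call began, along the tool's axes at that moment; what a row does not reach only later rows make up. A row lasts 1/8 s, in which the tool goes at most 62.5 mm and 10.7 degrees, less where a joint would pass 70% of its speed; a pose out of reach is approached as far as the arm can. A call with a gripper value outside its range is refused whole. The fingers move at their own pace and stop on an object; "grip_force" is the grip in N (left out, the last holds). Time passes only in rows, so rows that repeat a pose let the fingers close, or fill a call up. It gives the time, the measured TCP pose, the force, the opening and the grip force at its end, in the units of the state.
- state(): the state, without advancing time (a new reading comes with each control period).
- vision.get_image(name): name is "scene" or "top"; returns (picture, depth): 384x512x3 uint8, red, green, blue; 384x512 float32, m along the optical axis (not along the pixel's ray), 0 where there is no reading.
- vision.camera_model(name): a dict with "fx", "fy", "cx", "cy" (pixels), "dist_coeffs" ([k1, k2, p1, p2, k3] as OpenCV has them; the pictures are not rectified), "R" (3x3) and "t" (3): a world point X has camera coordinates R X + t. Camera axes: x right, y down, z forward; pixel columns grow to the right and rows downward; lengths in m; the calibration is good to about 2 mm. A picture is of the moment at which its call begins. camera_model takes no time and is no camera call.
- env.hand_in(): hands the job in; it is judged then, once.
Trained networks look in the newest picture that a camera, given by its name, has taken for a name from the list of things; names that differ only in an ending like _2 or _b are one class to them, and where a whole thing is asked for, a point or a joint stands for the part that bears it (a point fixed in the world has none). Each returns a list of dicts, best first, with "p" (0 to 1); they miss things now and then, are a little off and sometimes report something else, mostly with a low value. They report only what shows in the picture. A call takes as long as a camera call. They do not tell look-alikes from the thing itself.
- vision.boxes_of(camera, target): "at" ([column, row] in pixels, amid what is visible of it).
- vision.cut_out(camera, target): "mask" (384x512 bool, what is visible of it) and "at" ([column, row] in pixels, amid what is visible of it).
The state is a dict: "time": time; "q": joint angles; "qvel": joint speeds; "joint_torque": joint torques, N m; "tool_pos": TCP position; "ee_rot": TCP orientation; "force": force on the tool from outside, world axes, zero at the start; "moment": the same for the moment, N m; "gripper_width": opening from 0.0 (shut) to 1.0 (fully open); "grasp_force": force on a finger pad.
Only numpy, scipy, OpenCV 4.12 (cv2) and the standard library are available. Lean on these libraries where they do the work, as an engineer would, in place of code of your own. Each camera call takes 0.05 s, during which the arm holds its last target. There are 200 camera calls.

## Working session

There is one attempt and no reset: what is moved stays moved. The work goes in short steps, Python scripts to look and compute and a tool call to move; the robot and the scene stay as the last step left them, time stands still between calls to the robot, and variables do not carry over. Pictures are saved under pics/ and viewed, at most 14 in all, crops included, and the job is handed in when it is done.

Besides the shell and the picture viewer there is one more tool, called after ">>>" in YAML: its name, and indented under it one key for each argument. jog_arm: Moves the arm, as the interface text tells. Its arguments: {"type":"object","properties":{"motion":{"type":"array"},"grip_force":{"type":"number"}},"required":["motion"]}

```bash
mkdir -p pics; ls; python3 - <<'E'
from workcell import state, vision, env
import cv2,numpy as np
for n in("scene","top"):
    p,d=vision.get_image(n); cv2.imwrite(f"pics/{n}0.png",p[:,:,::-1]); np.save(f"pics/{n}0.npy",d)
    c=vision.camera_model(n);print(n,c)
s=state();print(s["tool_pos"],s["ee_rot"],s["time"],s["gripper_width"])
E
```

```text
pics
scene {'fx': 405.9498336352642, 'fy': 405.9498336352642, 'cx': 249.73181521914077, 'cy': 195.73229928709407, 'dist_coeffs': array([-0.07620449,  0.        ,  0.        ,  0.        ,  0.        ]), 'R': array([[ 0.74325781, -0.6688037 , -0.01641444],
       [-0.3278154 , -0.34270175, -0.88039342],
       [ 0.58318512,  0.65974019, -0.47395991]]), 't': array([-0.37106492,  0.20454382,  0.96771335])}
top {'fx': 420.3515172156098, 'fy': 420.3515172156098, 'cx': 258.97650037482305, 'cy': 192.90084698813268, 'dist_coeffs': array([-0.08461897,  0.        ,  0.        ,  0.        ,  0.        ]), 'R': array([[ 0.00263169, -0.99995755, -0.00882996],
       [-0.98468838, -0.00105219, -0.17432067],
       [ 0.17430398,  0.00915351, -0.98464935]]), 't': array([0.01190058, 0.4999211 , 1.20046933])}
[0.20478976 0.51020078 0.24778584] [[-9.27991185e-01  3.72601413e-01 -7.40589454e-04]
 [ 3.72602031e-01  9.27990641e-01 -1.04760322e-03]
 [ 2.96921643e-04 -1.24811168e-03 -9.99999177e-01]] 0.1 0.9952193472778456
```

View pics/scene0.png

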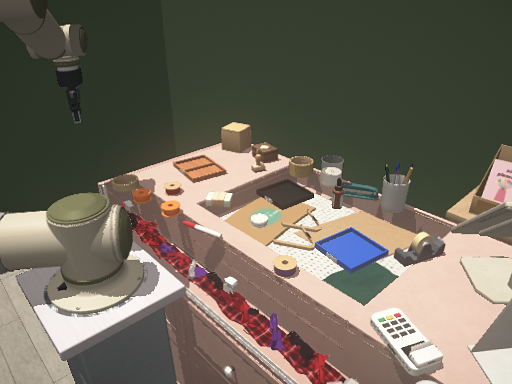

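View pics/top0.png

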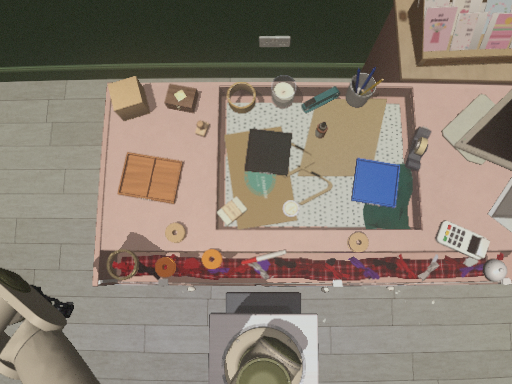

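The top view shows the wooden tray at (151,178), black tray (269,152), blue tray (376,183), soap (232,210), tin (291,208) and dropper (321,130). There are four spools: (176,232), (358,241), and orange-looking ones at (212,258) and (166,266). I'll enlarge the spools and measure heights.

```bash
cat > h.py <<'E'
import cv2,numpy as np
from workcell import state, vision, env
def ray(n,uv):
    c=vision.camera_model(n);K=np.array([[c["fx"],0,c["cx"]],[0,c["fy"],c["cy"]],[0,0,1]])
    p=cv2.undistortPoints(np.array(uv,float).reshape(-1,1,2),K,np.array(c["dist_coeffs"])).reshape(-1,2)
    return c,np.c_[p,np.ones(len(p))]
def onz(n,uv,z):
    c,r=ray(n,uv);o=-c["R"].T@c["t"];d=r@c["R"]
    return o+d*((z-o[2])/d[:,2])[:,None]
def dep(n,uv,d):
    c,r=ray(n,uv);uv=np.round(uv).astype(int).reshape(-1,2)
    return (r*d[uv[:,1],uv[:,0]][:,None]-c["t"])@c["R"]
E
python3 - <<'E'
from h import *
im=cv2.imread("pics/scene0.png");t=cv2.imread("pics/top0.png");d=np.load("pics/top0.npy")
a=cv2.resize(im[165:225,110:200],(540,360),interpolation=2)
b=cv2.resize(im[245:285,255:315],(260,173),interpolation=2)
e=cv2.resize(t[215:280,140:230],(415,300)); f=cv2.resize(t[215:265,330:390],(260,217))
o=np.zeros((600,800,3),np.uint8);o[:300,:450]=cv2.resize(a,(450,300));o[:173,500:760]=b;o[300:,:415]=e;o[300:517,500:760]=f
cv2.imwrite("pics/c1.png",o)
np.set_printoptions(precision=4,suppress=True)
for k in["red_spool_center","purple_spool_center","soap_center","tin_center","ribbon_bay_a","soap_tray_middle","tin_tray_middle","dropper_center"]:
    for m in vision.boxes_of("top",k)[:5]:
        print(k,round(m["p"],2),np.round(m["at"],1),dep("top",[m["at"]],d)[0])
for nm,uv in dict(counter=(200,180),inner=(390,140),rimR=(415,200),rimL=(221,130),rimF=(320,232),rimB=(300,87),kraft=(250,190),front=(250,245)).items(): print(nm,dep("top",[uv],d)[0])
E
```

```text
red_spool_center 0.7 [169.4 230.2] [0.3904 0.2801 0.0225]
red_spool_center 0.67 [162.8 262.8] [0.2938 0.2959 0.0245]
red_spool_center 0.52 [212.7 261.2] [0.2996 0.1485 0.023 ]
red_spool_center 0.33 [288.3 207.4] [ 0.4605 -0.0752  0.017 ]
purple_spool_center 0.7 [229.8 210.1] [0.4506 0.0999 0.0275]
purple_spool_center 0.53 [358.3 243. ] [ 0.3547 -0.2869 -0.0012]
soap_center 0.84 [231.9 209.9] [0.451  0.0934 0.0296]
tin_center 0.79 [288.6 207.5] [ 0.4595 -0.0758  0.0217]
ribbon_bay_a 0.8 [149.4 179.8] [0.5456 0.35   0.0148]
soap_tray_middle 0.93 [374.1 183.6] [ 0.5364 -0.3414  0.0042]
soap_tray_middle 0.52 [171.4 229.9] [0.3909 0.2731 0.027 ]
tin_tray_middle 0.8 [269.2 151.5] [ 0.6372 -0.0182  0.0064]
dropper_center 0.59 [320.2 131.2] [ 0.6852 -0.1707  0.0614]
dropper_center 0.35 [227.6 209.9] [0.451  0.1063 0.0293]
counter [ 0.5495  0.1968 -0.007 ]
inner [ 0.7025 -0.4253 -0.0793]
rimR [ 0.4941 -0.4868 -0.0506]
rimL [ 0.7342  0.1415 -0.0736]
rimF [ 0.3878 -0.1712  0.0016]
rimB [ 0.86   -0.1193 -0.0111]
kraft [ 0.5278  0.0427 -0.0604]
front [ 0.3488  0.0399 -0.003 ]
```

View pics/c1.png

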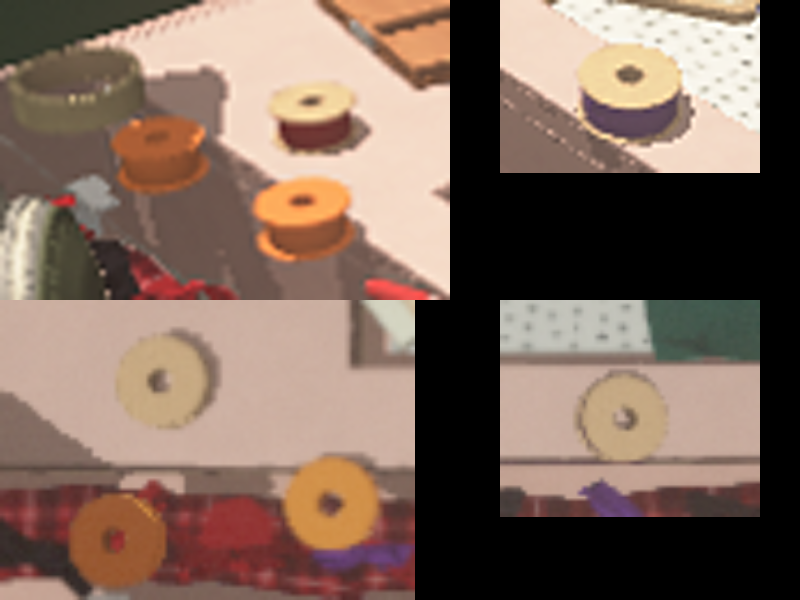

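Candidates: kraft flange with dark red ribbon at top (176,232) is the red spool. Kraft with purple ribbon at (358,241) is the purple spool. The all-orange ones at (212,258) and (166,266) are look-alikes and stay put. The trays, soap and tin stand on a glass pane at z≈0. Next: precise poses.

```bash
python3 - <<'E'
from h import *
np.set_printoptions(precision=4,suppress=True)
t=cv2.imread("pics/top0.png");vis=cv2.resize(t[80:290,90:430],None,fx=2.3,fy=2.3)
print("cam",-vision.camera_model("top")["R"].T@vision.camera_model("top")["t"])
d=np.load("pics/top0.npy")
for k,ctr,z in[("red_spool_center",(176,232),.026),("purple_spool_center",(358,241),.026),("soap_center",(232,210),.028),("tin_center",(291,208),.021),("ribbon_bay_a",(151,178),.017),("soap_tray_middle",(376,183),.017),("tin_tray_middle",(269,152),.017)]:
    vision.get_image("top")
    ms=[m for m in vision.cut_out("top",k) if np.hypot(*(np.array(m["at"])-ctr))<15]
    if not ms: print(k,"none");continue
    c=max(cv2.findContours(ms[0]["mask"].astype(np.uint8),0,1)[0],key=cv2.contourArea)
    cv2.polylines(vis,[((c-[90,80])*2.3).astype(int)],True,(0,255,0),1)
    P=onz("top",c.reshape(-1,2),z)[:,:2]
    r=cv2.minAreaRect((P*1000).astype(np.float32)); print(k,round(ms[0]["p"],2),"rect mm",np.round(r[0],1),np.round(r[1],1),round(r[2],1),"circ",np.round(cv2.minEnclosingCircle((P*1000).astype(np.float32)),1) if 0 else "", "mean at",onz("top",[ms[0]["at"]],z)[0])
cv2.imwrite("pics/c2.png",vis)
E
```

```text
cam [0.283  0.0014 1.2693]
red_spool_center 0.73 rect mm [384.9 262.4] [60.  58.3] 46.0 circ  mean at [0.3883 0.2726 0.026 ]
purple_spool_center 0.83 rect mm [ 357.7 -279.9] [59.9 56. ] 89.8 circ  mean at [ 0.3593 -0.2833  0.026 ]
soap_center 0.9 rect mm [451.3  93.7] [56.1 78.8] 42.1 circ  mean at [0.4506 0.0947 0.028 ]
tin_center 0.74 rect mm [458.2 -78.6] [48.4 51.1] 0.1 circ  mean at [ 0.4654 -0.0741  0.021 ]
ribbon_bay_a 0.91 rect mm [552.6 347.1] [186.2 138.7] 80.7 circ  mean at [0.5545 0.3489 0.017 ]
soap_tray_middle 0.71 rect mm [ 537.5 -342.6] [141.1 138.5] 81.5 circ  mean at [ 0.5363 -0.3418  0.017 ]
tin_tray_middle 0.73 rect mm [633.2 -13. ] [135.4 138.4] 83.2 circ  mean at [ 0.6368 -0.019   0.017 ]
```

View pics/c2.png

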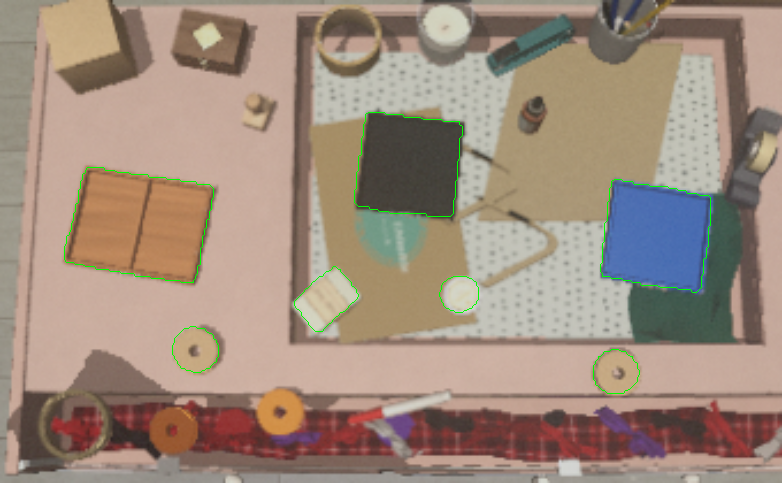

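The outlines fit and the sizes match what was given. Setting up the plan helper and checking finger clearance.

```bash
cat >> h.py <<'E'
def go(*tgts):
    """x,y,z mm, yaw deg of tool y -> tool shift, twist (rel. to current pose)"""
    s=state();p=s["tool_pos"]*1000;R=s["ee_rot"];yaw=np.degrees(np.arctan2(R[1,1],R[0,1]))
    print("t",round(s["time"],2),"at",np.round(p,1),"yaw",round(yaw,1),"w",round(s["gripper_width"],3),"F",np.round(s["force"],1))
    for x,y,z,a in tgts: print((x,y,z,a),"->",np.round(R.T@(np.array([x,y,z])-p)/1000,4),"twist",round((yaw-a+90)%180-90,1))
E
python3 - <<'E'
from h import *
go((385,262,120,30),(385,262,22,30))
d=np.load("pics/top0.npy")
v,u=np.mgrid[80:290,90:430];uv=np.c_[u.ravel(),v.ravel()];P=dep("top",uv,d)
for n,x,y,a in[("red",385,262,30),("pur",358,-280,-9.3),("soap",451,94,42.1),("tin",459,-78.6,-6.8)]:
    a=np.radians(a);q=(P[:,:2]*1000-[x,y]);l=q@[np.cos(a),np.sin(a)];w=q@[-np.sin(a),np.cos(a)]
    for sg in(1,-1):
        m=(l*sg>38)&(l*sg<66)&(abs(w)<17); print(n,sg,"max z",np.round(np.sort(P[m,2])[-4:],3))
E
```

```text
t 1.2 at [204.9 510.4 248.3] yaw 68.1 w 1.001 F [ 0.3  0.4 -0.1]
(385, 262, 120, 30) -> [-0.2597 -0.1634  0.1283] twist 38.1
(385, 262, 22, 30) -> [-0.2597 -0.1634  0.2263] twist 38.1
red 1 max z [0.005 0.006 0.008 0.009]
red -1 max z [0.005 0.005 0.005 0.006]
pur 1 max z [-0.072 -0.069 -0.002 -0.   ]
pur -1 max z [-0.109 -0.109 -0.104 -0.104]
soap 1 max z [-0.001  0.001  0.002  0.003]
soap -1 max z [-0.064 -0.064 -0.002 -0.001]
tin 1 max z [-0.059 -0.058 -0.058 -0.058]
tin -1 max z [0.002 0.002 0.002 0.003]
```

>>> jog_arm:
  motion:
    - [-0.052,-0.033,0.01,8,1]
    - [-0.104,-0.065,0.03,16,1]
    - [-0.156,-0.098,0.06,24,1]
    - [-0.208,-0.131,0.09,31,1]
    - [-0.26,-0.1635,0.11,38,1]
  grip_force: 40

```text
time: 1.82
tool_pos: [0.3773, 0.2722, 0.1428]
ee_rot: [[-0.499, 0.867, 0.0], [0.867, 0.499, 0.0], [0.0, 0.0, -1.0]]
force: [1.5, 0.8, 0.3]
gripper_width: 1.001
grasp_force: 0.0
```

>>> jog_arm:
  motion:
    - [0,0,0,0,1]
    - [0,0,0,0,1]
    - [0,0,0,0,1]
    - [0,0,0,0,1]
    - [0,0,0,0,1]

```text
time: 2.45
tool_pos: [0.3763, 0.2742, 0.1437]
ee_rot: [[-0.503, 0.864, 0.0], [0.864, 0.503, 0.0], [-0.0, 0.0, -1.0]]
force: [-0.0, 0.7, -0.5]
gripper_width: 0.998
grasp_force: 0.0
```

```bash
python3 -c "
from h import *
go((385,262,60,30),(385,262,22,30))"
```

```text
t 2.45 at [376.3 274.2 143.7] yaw 30.2 w 0.998 F [-0.   0.7 -0.5]
(385, 262, 60, 30) -> [-0.015   0.0013  0.0837] twist 0.2
(385, 262, 22, 30) -> [-0.015   0.0013  0.1217] twist 0.2
```

>>> jog_arm:
  motion:
    - [-0.015,0.0015,0.03,0,1]
    - [-0.015,0.0015,0.07,0,1]
    - [-0.015,0.0015,0.1,0,1]
    - [-0.015,0.0015,0.117,0,1]
    - [-0.015,0.0015,0.121,0,1]

```text
time: 3.08
tool_pos: [0.385, 0.2616, 0.0218]
ee_rot: [[-0.502, 0.865, -0.001], [0.865, 0.502, -0.001], [0.0, -0.002, -1.0]]
force: [0.1, 0.5, 0.1]
gripper_width: 1.002
grasp_force: 0.0
```

>>> jog_arm:
  motion:
    - [0,0,0,0,0.6]
    - [0,0,0,0,0.5]
    - [0,0,0,0,0.4]
    - [0,0,0,0,0.4]
    - [0,0,0,0,0.4]

```text
time: 3.7
tool_pos: [0.386, 0.2618, 0.0238]
ee_rot: [[-0.502, 0.865, 0.002], [0.865, 0.502, 0.001], [-0.0, 0.003, -1.0]]
force: [-0.3, 0.2, 7.6]
gripper_width: 0.641
grasp_force: 40.6
```

>>> jog_arm:
  motion:
    - [0,0,-0.01,0,0.4]
    - [0,0,-0.03,0,0.4]
    - [0,0,-0.06,0,0.4]
    - [0,0,-0.09,0,0.4]
    - [0,0,-0.1,0,0.4]

```text
time: 4.32
tool_pos: [0.3859, 0.2617, 0.1245]
ee_rot: [[-0.502, 0.865, 0.003], [0.865, 0.502, 0.001], [-0.001, 0.004, -1.0]]
force: [0.0, 0.1, -0.5]
gripper_width: 0.643
grasp_force: 42.3
```

```bash
python3 -c "
from h import *
p,d=vision.get_image('scene');cv2.imwrite('pics/s1.png',cv2.resize(p[110:230,100:260,::-1],(800,600)))
go((561,391,110,-9.3),(561,391,29,-9.3))"
```

```text
t 4.38 at [385.9 261.7 124.6] yaw 30.1 w 0.641 F [1.  0.2 0.3]
(561, 391, 110, -9.3) -> [0.0239 0.2162 0.0153] twist 39.4
(561, 391, 29, -9.3) -> [0.024  0.216  0.0963] twist 39.4
```

View pics/s1.png

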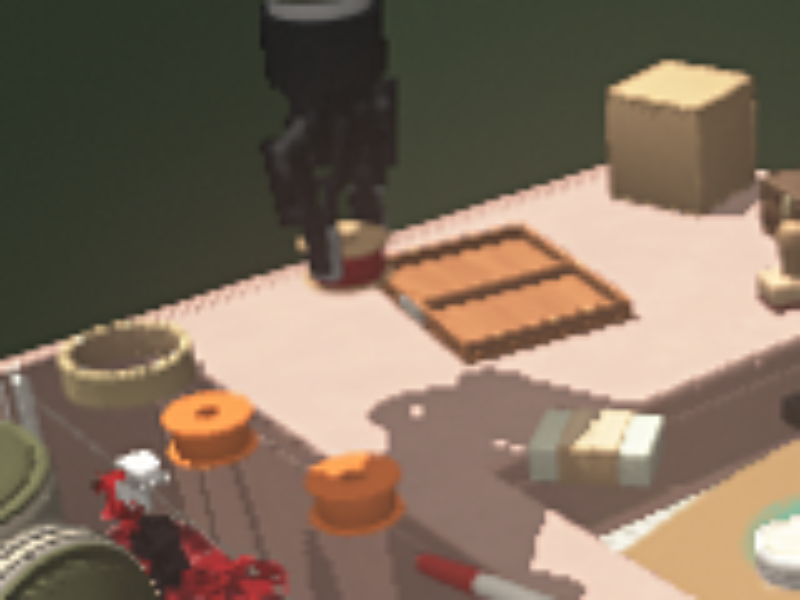

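The scene shows the red spool held level above the counter, with the orange ones untouched.

>>> jog_arm:
  motion:
    - [0.005,0.044,-0.01,8,0.4]
    - [0.01,0.088,-0.01,16,0.4]
    - [0.015,0.132,0,24,0.4]
    - [0.02,0.176,0.01,32,0.4]
    - [0.024,0.216,0.015,39.4,0.4]

```text
time: 5.0
tool_pos: [0.5607, 0.3912, 0.1053]
ee_rot: [[0.165, 0.986, -0.003], [0.986, -0.165, -0.001], [-0.002, -0.002, -1.0]]
force: [0.1, 0.3, -0.3]
gripper_width: 0.639
grasp_force: 42.4
```

>>> jog_arm:
  motion:
    - [0,0,0,0,0.4]
    - [0,0,0,0,0.4]
    - [0,0,0,0,0.4]
    - [0,0,0,0,0.4]
    - [0,0,0,0,0.4]

```text
time: 5.62
tool_pos: [0.5601, 0.3905, 0.1079]
ee_rot: [[0.161, 0.987, 0.0], [0.987, -0.161, 0.0], [0.0, 0.0, -1.0]]
force: [0.6, -0.1, -0.1]
gripper_width: 0.644
grasp_force: 42.4
```

```bash
python3 -c "
from h import *
go((561,391,60,-9.3),(561,391,30,-9.3))"
```

```text
t 5.62 at [560.1 390.5 107.9] yaw -9.3 w 0.644 F [ 0.6 -0.1 -0.1]
(561, 391, 60, -9.3) -> [0.0006 0.0008 0.0479] twist 0.0
(561, 391, 30, -9.3) -> [0.0006 0.0008 0.0779] twist 0.0
```

>>> jog_arm:
  motion:
    - [0.001,0.001,0.03,0,0.4]
    - [0.001,0.001,0.055,0,0.4]
    - [0.001,0.001,0.07,0,0.4]
    - [0.001,0.001,0.0775,0,0.4]
    - [0.001,0.001,0.0775,0,0.4]

```text
time: 6.25
tool_pos: [0.5615, 0.3916, 0.0303]
ee_rot: [[0.161, 0.987, 0.0], [0.987, -0.161, 0.0], [0.0, 0.0, -1.0]]
force: [-0.2, -0.2, -1.0]
gripper_width: 0.64
grasp_force: 42.4
```

>>> jog_arm:
  motion:
    - [0,0,0,0,0.68]
    - [0,0,0,0,0.74]
    - [0,0,0,0,0.8]
    - [0,0,0,0,0.82]
    - [0,0,0,0,0.82]

```text
time: 6.88
tool_pos: [0.5613, 0.3915, 0.03]
ee_rot: [[0.161, 0.987, -0.0], [0.987, -0.161, -0.0], [-0.0, -0.0, -1.0]]
force: [-0.3, -1.0, -0.3]
gripper_width: 0.819
grasp_force: 0.0
```

>>> jog_arm:
  motion:
    - [0,0,0,0,0.82]
    - [0,0,-0.01,0,0.82]
    - [0,0,-0.04,0,0.82]
    - [0,0,-0.09,0,0.9]
    - [0,0,-0.15,0,1]

```text
time: 7.5
tool_pos: [0.561, 0.3913, 0.1816]
ee_rot: [[0.161, 0.987, -0.001], [0.987, -0.161, -0.0], [-0.001, -0.001, -1.0]]
force: [0.4, 0.1, 0.5]
gripper_width: 0.998
grasp_force: 0.0
```

```bash
python3 -c "
from h import *
go((358,-280,180,-9.3))
p,d=vision.get_image('scene');cv2.imwrite('pics/s2.png',cv2.resize(p[110:230,100:260,::-1],(640,480)))"
```

```text
t 7.5 at [561.  391.3 181.6] yaw -9.3 w 0.998 F [0.4 0.1 0.5]
(358, -280, 180, -9.3) -> [-0.6952 -0.0921  0.0022] twist 0.0
```

View pics/s2.png

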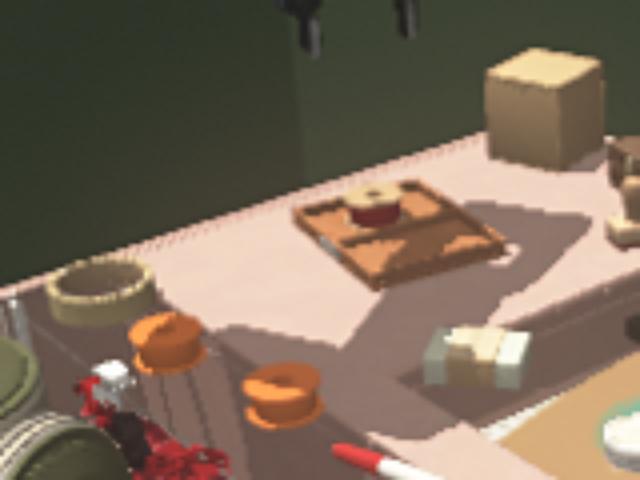

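The red spool sits flat in the upper bay (375,205 in the crop). Next is the purple one.

>>> jog_arm:
  motion:
    - [-0.06,-0.008,0,0,1]
    - [-0.12,-0.016,0,0,1]
    - [-0.18,-0.024,0,0,1]
    - [-0.24,-0.032,0,0,1]
    - [-0.3,-0.04,0,0,1]

```text
time: 8.18
tool_pos: [0.4729, 0.1002, 0.1807]
ee_rot: [[0.161, 0.987, 0.002], [0.987, -0.161, -0.0], [0.0, 0.002, -1.0]]
force: [1.2, -0.4, 0.3]
gripper_width: 0.999
grasp_force: 0.0
```

>>> jog_arm:
  motion:
    - [-0.06,-0.008,0,0,1]
    - [-0.12,-0.016,0,0,1]
    - [-0.18,-0.024,0,0,1]
    - [-0.24,-0.032,0,0,1]
    - [-0.3,-0.04,0,0,1]

```text
time: 8.8
tool_pos: [0.3849, -0.1897, 0.1808]
ee_rot: [[0.161, 0.987, 0.001], [0.987, -0.161, -0.001], [-0.001, 0.002, -1.0]]
force: [0.7, -0.1, 1.1]
gripper_width: 1.004
grasp_force: 0.0
```

>>> jog_arm:
  motion:
    - [-0.04,-0.005,0,0,1]
    - [-0.08,-0.01,0.02,0,1]
    - [-0.095,-0.012,0.05,0,1]
    - [-0.095,-0.012,0.08,0,1]
    - [-0.095,-0.012,0.08,0,1]

```text
time: 9.43
tool_pos: [0.358, -0.2792, 0.0992]
ee_rot: [[0.162, 0.987, -0.002], [0.987, -0.162, 0.003], [0.002, -0.002, -1.0]]
force: [0.8, -0.7, 0.7]
gripper_width: 1.009
grasp_force: 0.0
```

```bash
python3 -c "
from h import *
go((358,-280,24,-9.3))"
```

```text
t 9.43 at [ 358.  -279.2   99.2] yaw -9.3 w 1.009 F [ 0.8 -0.7  0.7]
(358, -280, 24, -9.3) -> [-0.001   0.0003  0.0752] twist 0.0
```

>>> jog_arm:
  motion:
    - [-0.001,0,0.03,0,1]
    - [-0.001,0,0.055,0,1]
    - [-0.001,0,0.07,0,1]
    - [-0.001,0,0.076,0,1]
    - [-0.001,0,0.076,0,1]

```text
time: 10.05
tool_pos: [0.3588, -0.2809, 0.0248]
ee_rot: [[0.161, 0.987, 0.001], [0.987, -0.161, -0.001], [-0.001, 0.001, -1.0]]
force: [-0.3, 0.4, -0.6]
gripper_width: 1.001
grasp_force: 0.0
```

>>> jog_arm:
  motion:
    - [0,0,0,0,0.6]
    - [0,0,0,0,0.5]
    - [0,0,0,0,0.4]
    - [0,0,0,0,0.4]
    - [0,0,0,0,0.4]

```text
time: 10.68
tool_pos: [0.3585, -0.2808, 0.0252]
ee_rot: [[0.161, 0.987, 0.001], [0.987, -0.161, -0.001], [-0.001, 0.001, -1.0]]
force: [-2.4, 1.3, 13.4]
gripper_width: 0.639
grasp_force: 39.4
```

>>> jog_arm:
  motion:
    - [0,0,-0.01,0,0.4]
    - [0,0,-0.03,0,0.4]
    - [0,0,-0.06,0,0.4]
    - [0,0,-0.1,0,0.4]
    - [0,0,-0.14,0,0.4]

```text
time: 11.3
tool_pos: [0.3582, -0.2804, 0.1658]
ee_rot: [[0.161, 0.987, 0.0], [0.987, -0.161, -0.0], [-0.0, 0.0, -1.0]]
force: [0.8, -0.6, -0.8]
gripper_width: 0.638
grasp_force: 42.3
```

```bash
python3 -c "
from h import *
p,d=vision.get_image('scene');cv2.imwrite('pics/s3.png',cv2.resize(p[150:300,230:390,::-1],(512,480)))
go((547,306,160,-9.3))"
```

```text
t 11.35 at [ 359.5 -281.8  170.4] yaw -9.3 w 0.629 F [ 1.6 -2.5  4.5]
(547, 306, 160, -9.3) -> [0.6104 0.0904 0.0074] twist 0.0
```

View pics/s3.png

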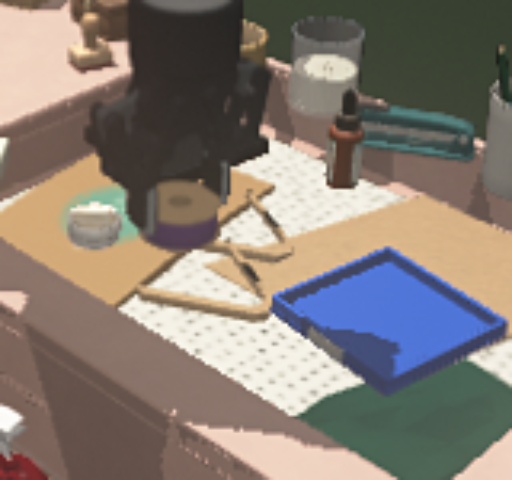

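The purple spool is held level at (182,215) in the crop, and the dropper is still standing.

>>> jog_arm:
  motion:
    - [0.055,0.008,0,0,0.4]
    - [0.11,0.016,0,0,0.4]
    - [0.165,0.024,0,0,0.4]
    - [0.22,0.032,0,0,0.4]
    - [0.275,0.041,0,0,0.4]

```text
time: 11.98
tool_pos: [0.4434, -0.014, 0.1645]
ee_rot: [[0.161, 0.987, 0.001], [0.987, -0.161, -0.0], [-0.0, 0.001, -1.0]]
force: [-0.1, 0.1, 0.2]
gripper_width: 0.639
grasp_force: 42.3
```

>>> jog_arm:
  motion:
    - [0.055,0.008,0,0,0.4]
    - [0.11,0.016,0,0,0.4]
    - [0.165,0.024,0,0,0.4]
    - [0.22,0.032,0,0,0.4]
    - [0.275,0.041,0,0,0.4]

```text
time: 12.6
tool_pos: [0.5281, 0.2509, 0.1644]
ee_rot: [[0.161, 0.987, 0.0], [0.987, -0.161, -0.0], [-0.0, 0.0, -1.0]]
force: [0.1, -0.3, -1.1]
gripper_width: 0.639
grasp_force: 42.3
```

>>> jog_arm:
  motion:
    - [0.03,0.005,0,0,0.4]
    - [0.06,0.008,0,0,0.4]
    - [0.06,0.008,0.03,0,0.4]
    - [0.06,0.008,0.07,0,0.4]
    - [0.06,0.008,0.07,0,0.4]

```text
time: 13.22
tool_pos: [0.5441, 0.3065, 0.0918]
ee_rot: [[0.161, 0.987, -0.006], [0.987, -0.161, -0.002], [-0.003, -0.005, -1.0]]
force: [-0.3, -1.0, -0.5]
gripper_width: 0.639
grasp_force: 42.5
```

```bash
python3 -c "
from h import *
go((547,306,31,-9.3))"
```

```text
t 13.22 at [544.1 306.5  91.8] yaw -9.3 w 0.639 F [-0.3 -1.  -0.5]
(547, 306, 31, -9.3) -> [0.0002 0.0033 0.0608] twist 0.0
```

>>> jog_arm:
  motion:
    - [0,0.002,0.02,0,0.4]
    - [0,0.002,0.04,0,0.4]
    - [0,0.002,0.055,0,0.4]
    - [0,0.002,0.062,0,0.4]
    - [0,0.002,0.062,0,0.4]

```text
time: 13.85
tool_pos: [0.5477, 0.3066, 0.0324]
ee_rot: [[0.161, 0.987, 0.0], [0.987, -0.161, 0.0], [0.0, 0.0, -1.0]]
force: [0.9, 0.5, 0.0]
gripper_width: 0.636
grasp_force: 42.5
```

>>> jog_arm:
  motion:
    - [0,0,0,0,0.64]
    - [0,0,0,0,0.7]
    - [0,0,0,0,0.8]
    - [0,0,0,0,0.82]
    - [0,0,0,0,0.82]

```text
time: 14.48
tool_pos: [0.5475, 0.3066, 0.0321]
ee_rot: [[0.161, 0.987, 0.0], [0.987, -0.161, 0.0], [0.0, 0.0, -1.0]]
force: [-0.4, -0.3, -0.4]
gripper_width: 0.821
grasp_force: 0.0
```

>>> jog_arm:
  motion:
    - [0,0,0,0,0.82]
    - [0,0,-0.01,0,0.82]
    - [0,0,-0.04,0,0.82]
    - [0,0,-0.09,0,0.9]
    - [0,0,-0.13,0,1]

```text
time: 15.1
tool_pos: [0.5476, 0.3066, 0.1648]
ee_rot: [[0.161, 0.987, 0.002], [0.987, -0.161, 0.001], [0.001, 0.002, -1.0]]
force: [0.9, -0.3, -0.1]
gripper_width: 0.999
grasp_force: 0.0
```

```bash
python3 -c "
from h import *
go((451,94,110,42.1))"
```

```text
t 15.1 at [547.6 306.6 164.8] yaw -9.3 w 0.999 F [ 0.9 -0.3 -0.1]
(451, 94, 110, 42.1) -> [-0.2255 -0.0612  0.0545] twist -51.4
```

>>> jog_arm:
  motion:
    - [-0.045,-0.012,0,-10,1]
    - [-0.09,-0.024,0,-20,1]
    - [-0.135,-0.036,0.01,-30,1]
    - [-0.18,-0.049,0.03,-40,1]
    - [-0.2255,-0.061,0.054,-50,1]

```text
time: 15.72
tool_pos: [0.4506, 0.0927, 0.1086]
ee_rot: [[-0.657, 0.754, 0.003], [0.754, 0.657, -0.0], [-0.002, 0.002, -1.0]]
force: [0.8, -0.1, 0.3]
gripper_width: 1.002
grasp_force: 0.0
```

>>> jog_arm:
  motion:
    - [0,0,0,-1,1]
    - [0,0,0,-1,1]
    - [0,0,0.02,-1,1]
    - [0,0,0.04,-1,1]
    - [0,0,0.04,-1,1]

```text
time: 16.35
tool_pos: [0.4512, 0.0947, 0.0678]
ee_rot: [[-0.666, 0.746, -0.001], [0.746, 0.666, 0.0], [0.001, -0.0, -1.0]]
force: [0.1, -0.2, -0.4]
gripper_width: 1.0
grasp_force: 0.0
```

```bash
python3 -c "
from h import *
go((451,94,25,42.1))
p,d=vision.get_image('top');cv2.imwrite('pics/t2.png',cv2.resize(p[140:290,95:345,::-1],(800,480)))"
```

```text
t 16.35 at [451.2  94.7  67.8] yaw 41.7 w 1.0 F [ 0.1 -0.2 -0.4]
(451, 94, 25, 42.1) -> [-0.0005 -0.0006  0.0428] twist -0.4
```

View pics/t2.png

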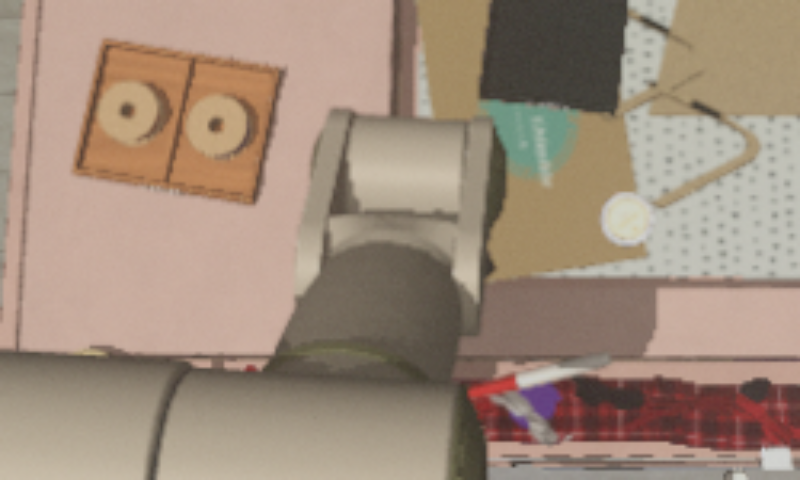

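Both spools lie centred in their bays, at (127,110) and (217,125) in the crop. Next is the soap.

>>> jog_arm:
  motion:
    - [-0.0005,0,0.02,-0.4,1]
    - [-0.0005,0,0.035,-0.4,1]
    - [-0.0005,0,0.043,-0.4,1]
    - [-0.0005,0,0.043,-0.4,0.8]
    - [-0.0005,0,0.043,-0.4,0.6]

```text
time: 17.02
tool_pos: [0.4518, 0.0936, 0.0258]
ee_rot: [[-0.671, 0.742, 0.002], [0.742, 0.671, -0.0], [-0.001, 0.001, -1.0]]
force: [-6.3, -0.5, 31.5]
gripper_width: 0.614
grasp_force: 35.2
```

>>> jog_arm:
  motion:
    - [0,0,0,0,0.5]
    - [0,0,0,0,0.4]
    - [0,0,0,0,0.4]
    - [0,0,0,0,0.4]
    - [0,0,0,0,0.4]

```text
time: 17.65
tool_pos: [0.4518, 0.0936, 0.026]
ee_rot: [[-0.671, 0.742, 0.002], [0.742, 0.671, 0.0], [-0.001, 0.002, -1.0]]
force: [0.1, 1.1, 4.8]
gripper_width: 0.611
grasp_force: 41.5
```

>>> jog_arm:
  motion:
    - [0,0,-0.01,0,0.4]
    - [0,0,-0.03,0,0.4]
    - [0,0,-0.06,0,0.4]
    - [0,0,-0.1,0,0.4]
    - [0,0,-0.15,0,0.4]

```text
time: 18.27
tool_pos: [0.4506, 0.0935, 0.1768]
ee_rot: [[-0.671, 0.742, -0.001], [0.742, 0.671, 0.0], [0.001, -0.001, -1.0]]
force: [1.0, 0.3, -2.5]
gripper_width: 0.609
grasp_force: 42.2
```

```bash
python3 -c "
from h import *
go((539,-344,175,-8.5))"
```

```text
t 18.27 at [450.6  93.5 176.8] yaw 42.1 w 0.609 F [ 1.   0.3 -2.5]
(539, -344, 175, -8.5) -> [-0.3838 -0.2279  0.0017] twist 50.6
```

>>> jog_arm:
  motion:
    - [-0.048,-0.0285,0,10,0.4]
    - [-0.096,-0.057,0,20,0.4]
    - [-0.144,-0.0855,0,30,0.4]
    - [-0.192,-0.114,0,40,0.4]
    - [-0.24,-0.1425,0,50.6,0.4]

```text
time: 18.9
tool_pos: [0.5065, -0.1818, 0.1759]
ee_rot: [[0.153, 0.988, 0.001], [0.988, -0.153, -0.0], [-0.0, 0.001, -1.0]]
force: [0.6, 0.3, -1.1]
gripper_width: 0.616
grasp_force: 42.2
```

```bash
python3 -c "
from h import *
go((539,-344,175,-8.5))"
```

```text
t 18.9 at [ 506.5 -181.8  175.9] yaw -8.8 w 0.616 F [ 0.6  0.3 -1.1]
(539, -344, 175, -8.5) -> [-0.1553  0.057   0.001 ] twist -0.3
```

>>> jog_arm:
  motion:
    - [-0.045,0.016,0,0,0.4]
    - [-0.09,0.033,0,0,0.4]
    - [-0.135,0.05,0,0,0.4]
    - [-0.155,0.057,0.02,0,0.4]
    - [-0.155,0.057,0.06,0,0.4]

```text
time: 19.52
tool_pos: [0.5405, -0.344, 0.1161]
ee_rot: [[0.149, 0.989, 0.003], [0.989, -0.149, -0.003], [-0.003, 0.003, -1.0]]
force: [-0.4, 0.2, -2.1]
gripper_width: 0.61
grasp_force: 42.3
```

>>> jog_arm:
  motion:
    - [0,0,0.02,0,0.4]
    - [0,0,0.03,0,0.4]
    - [0,0,0.03,0,0.4]
    - [0,0,0.03,0,0.4]
    - [0,0,0.03,0,0.4]

```text
time: 20.15
tool_pos: [0.5404, -0.342, 0.086]
ee_rot: [[0.147, 0.989, 0.001], [0.989, -0.147, -0.001], [-0.001, 0.001, -1.0]]
force: [0.1, 0.3, -0.6]
gripper_width: 0.612
grasp_force: 42.2
```

```bash
python3 -c "
from h import *
go((539,-344,32,-8.5))
p,d=vision.get_image('scene');cv2.imwrite('pics/s4.png',cv2.resize(p[170:310,250:430,::-1],(616,480)))"
```

```text
t 20.15 at [ 540.4 -342.    86. ] yaw -8.5 w 0.612 F [ 0.1  0.3 -0.6]
(539, -344, 32, -8.5) -> [-0.0022 -0.0011  0.054 ] twist 0.0
```

View pics/s4.png

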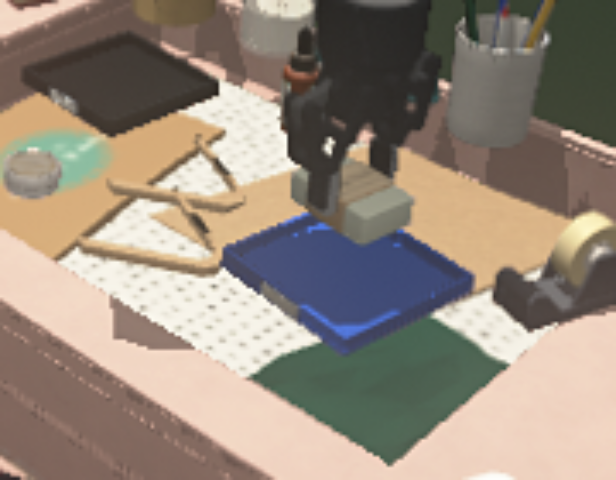

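The soap is held level above the blue tray, centre about (352,200) in the crop. Lowering.

>>> jog_arm:
  motion:
    - [-0.002,-0.001,0.02,0,0.4]
    - [-0.002,-0.001,0.035,0,0.4]
    - [-0.002,-0.001,0.048,0,0.4]
    - [-0.002,-0.001,0.0545,0,0.4]
    - [-0.002,-0.001,0.0545,0,0.4]

```text
time: 20.82
tool_pos: [0.539, -0.3437, 0.0311]
ee_rot: [[0.147, 0.989, 0.0], [0.989, -0.147, -0.0], [-0.0, 0.0, -1.0]]
force: [-1.7, 0.6, 2.6]
gripper_width: 0.614
grasp_force: 42.0
```

>>> jog_arm:
  motion:
    - [0,0,0,0,0.62]
    - [0,0,0,0,0.68]
    - [0,0,0,0,0.74]
    - [0,0,0,0,0.8]
    - [0,0,0,0,0.8]

```text
time: 21.45
tool_pos: [0.5388, -0.3436, 0.0305]
ee_rot: [[0.147, 0.989, -0.0], [0.989, -0.147, 0.0], [0.0, -0.0, -1.0]]
force: [-0.1, -0.2, 0.2]
gripper_width: 0.798
grasp_force: 0.0
```

>>> jog_arm:
  motion:
    - [0,0,0,0,0.8]
    - [0,0,-0.01,0,0.8]
    - [0,0,-0.04,0,0.8]
    - [0,0,-0.09,0,0.9]
    - [0,0,-0.13,0,1]

```text
time: 22.08
tool_pos: [0.5389, -0.3437, 0.1633]
ee_rot: [[0.147, 0.989, 0.001], [0.989, -0.147, -0.001], [-0.001, 0.002, -1.0]]
force: [0.1, -0.6, 0.4]
gripper_width: 1.001
grasp_force: 0.0
```

```bash
python3 -c "
from h import *
go((459,-78.6,110,-6.8))"
```

```text
t 22.07 at [ 538.9 -343.7  163.3] yaw -8.5 w 1.001 F [ 0.1 -0.6  0.4]
(459, -78.6, 110, -6.8) -> [ 0.2505 -0.1182  0.0528] twist -1.7
```

>>> jog_arm:
  motion:
    - [0.05,-0.024,0,-0.5,1]
    - [0.1,-0.048,0,-1,1]
    - [0.15,-0.072,0,-1.5,1]
    - [0.2,-0.095,0.02,-1.7,1]
    - [0.25,-0.118,0.05,-1.7,1]

```text
time: 22.7
tool_pos: [0.4589, -0.0778, 0.1115]
ee_rot: [[0.118, 0.993, 0.003], [0.993, -0.118, -0.001], [-0.001, 0.004, -1.0]]
force: [1.1, 0.1, -0.9]
gripper_width: 0.997
grasp_force: 0.0
```

>>> jog_arm:
  motion:
    - [0,0,0.01,0,1]
    - [0,0,0.03,0,1]
    - [0,0,0.05,0,1]
    - [0,0,0.05,0,1]
    - [0,0,0.05,0,1]

```text
time: 23.32
tool_pos: [0.4597, -0.0798, 0.0615]
ee_rot: [[0.118, 0.993, 0.002], [0.993, -0.118, -0.001], [-0.001, 0.002, -1.0]]
force: [-0.0, 0.1, 0.1]
gripper_width: 1.003
grasp_force: 0.0
```

```bash
python3 -c "
from h import *
go((459.5,-78.6,22,-6.8))"
```

```text
t 23.32 at [459.7 -79.8  61.5] yaw -6.8 w 1.003 F [-0.   0.1  0.1]
(459.5, -78.6, 22, -6.8) -> [ 0.0012 -0.0004  0.0395] twist -0.0
```

>>> jog_arm:
  motion:
    - [0.001,0,0.02,0,1]
    - [0.001,0,0.034,0,1]
    - [0.001,0,0.0395,0,1]
    - [0.001,0,0.0395,0,0.8]
    - [0.001,0,0.0395,0,0.7]

```text
time: 23.95
tool_pos: [0.4595, -0.0783, 0.0218]
ee_rot: [[0.118, 0.993, 0.001], [0.993, -0.118, -0.001], [-0.0, 0.001, -1.0]]
force: [0.9, -0.5, -0.2]
gripper_width: 0.703
grasp_force: 0.0
```

>>> jog_arm:
  motion:
    - [0,0,0,0,0.6]
    - [0,0,0,0,0.55]
    - [0,0,0,0,0.45]
    - [0,0,0,0,0.4]
    - [0,0,0,0,0.4]
  grip_force: 30

```text
time: 24.58
tool_pos: [0.4593, -0.0782, 0.0218]
ee_rot: [[0.118, 0.993, 0.001], [0.993, -0.118, -0.001], [-0.0, 0.001, -1.0]]
force: [-1.6, 0.3, 7.5]
gripper_width: 0.573
grasp_force: 30.0
```

>>> jog_arm:
  motion:
    - [0,0,-0.01,0,0.4]
    - [0,0,-0.03,0,0.4]
    - [0,0,-0.06,0,0.4]
    - [0,0,-0.1,0,0.4]
    - [0,0,-0.13,0,0.4]

```text
time: 25.2
tool_pos: [0.4591, -0.0781, 0.1533]
ee_rot: [[0.118, 0.993, 0.001], [0.993, -0.118, -0.001], [-0.0, 0.001, -1.0]]
force: [-0.0, 0.4, -1.0]
gripper_width: 0.569
grasp_force: 31.1
```

```bash
python3 -c "
from h import *
p,d=vision.get_image('scene');cv2.imwrite('pics/s5.png',cv2.resize(p[150:280,210:400,::-1],(760,520)))
go((635,-13,150,-6.8))"
```

```text
t 25.25 at [460.4 -78.6 156.4] yaw -6.8 w 0.569 F [ 1.3 -0.4  4.4]
(635, -13, 150, -6.8) -> [0.0857 0.1656 0.0074] twist 0.0
```

View pics/s5.png

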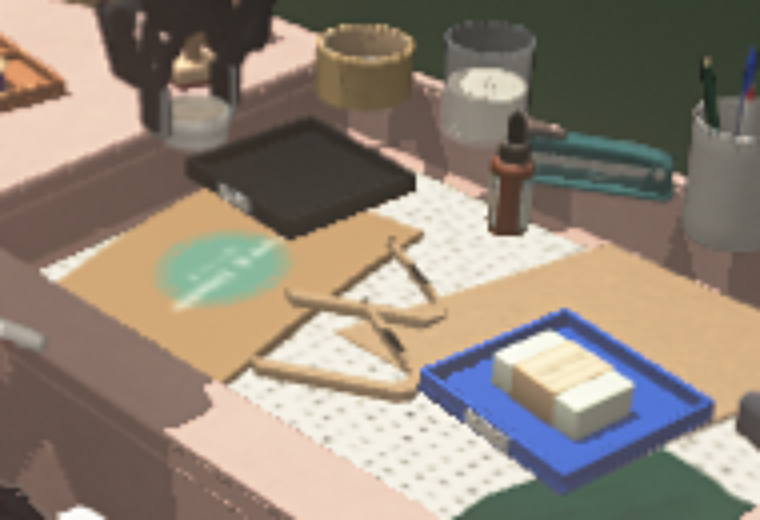

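The tin is held at (195,120) in the crop, and the soap lies flat mid blue tray at (562,385). Now the black tray.

>>> jog_arm:
  motion:
    - [0.022,0.041,0,0,0.4]
    - [0.043,0.082,0,0,0.4]
    - [0.065,0.123,0,0,0.4]
    - [0.086,0.165,0.02,0,0.4]
    - [0.086,0.165,0.05,0,0.4]

```text
time: 25.88
tool_pos: [0.6354, -0.0111, 0.1009]
ee_rot: [[0.116, 0.993, 0.003], [0.993, -0.116, -0.0], [-0.0, 0.003, -1.0]]
force: [-0.7, -0.1, -0.8]
gripper_width: 0.575
grasp_force: 31.3
```

>>> jog_arm:
  motion:
    - [0,0,0.015,0,0.4]
    - [0,0,0.03,0,0.4]
    - [0,0,0.03,0,0.4]
    - [0,0,0.03,0,0.4]
    - [0,0,0.03,0,0.4]

```text
time: 26.5
tool_pos: [0.6334, -0.0123, 0.0721]
ee_rot: [[0.118, 0.993, 0.002], [0.993, -0.118, -0.0], [-0.0, 0.002, -1.0]]
force: [-0.1, 0.9, -0.8]
gripper_width: 0.569
grasp_force: 31.3
```

```bash
python3 -c "
from h import *
go((635,-13,27.5,-6.8))"
```

```text
t 26.5 at [633.4 -12.3  72.1] yaw -6.8 w 0.569 F [-0.1  0.9 -0.8]
(635, -13, 27.5, -6.8) -> [-0.0005  0.0016  0.0446] twist 0.0
```

>>> jog_arm:
  motion:
    - [0,0.0015,0.015,0,0.4]
    - [0,0.0015,0.03,0,0.4]
    - [0,0.0015,0.04,0,0.4]
    - [0,0.0015,0.0445,0,0.4]
    - [0,0.0015,0.0445,0,0.4]

```text
time: 27.12
tool_pos: [0.6345, -0.0123, 0.0269]
ee_rot: [[0.118, 0.993, -0.0], [0.993, -0.118, -0.0], [-0.0, -0.0, -1.0]]
force: [-1.7, 0.3, 4.1]
gripper_width: 0.569
grasp_force: 31.6
```

>>> jog_arm:
  motion:
    - [0,0,0,0,0.58]
    - [0,0,0,0,0.64]
    - [0,0,0,0,0.7]
    - [0,0,0,0,0.76]
    - [0,0,0,0,0.76]

```text
time: 27.75
tool_pos: [0.6346, -0.0124, 0.0266]
ee_rot: [[0.118, 0.993, -0.0], [0.993, -0.118, 0.0], [0.0, -0.0, -1.0]]
force: [0.1, -0.4, -0.4]
gripper_width: 0.756
grasp_force: 0.0
```

>>> jog_arm:
  motion:
    - [0,0,0,0,0.76]
    - [0,0,-0.01,0,0.76]
    - [0,0,-0.05,0,0.76]
    - [0,0,-0.1,0,0.8]
    - [0,0,-0.16,0,0.8]

```text
time: 28.38
tool_pos: [0.6341, -0.0123, 0.1884]
ee_rot: [[0.118, 0.993, -0.001], [0.993, -0.118, 0.0], [0.0, -0.001, -1.0]]
force: [-0.4, -0.4, -0.2]
gripper_width: 0.797
grasp_force: 0.0
```

```bash
python3 -c "
from h import *
go((350,0,300,-6.8))"
```

```text
t 28.38 at [634.1 -12.3 188.4] yaw -6.8 w 0.797 F [-0.4 -0.4 -0.2]
(350, 0, 300, -6.8) -> [-0.0213 -0.2837 -0.1113] twist 0.0
```

>>> jog_arm:
  motion:
    - [-0.004,-0.05,-0.02,0,0.8]
    - [-0.008,-0.1,-0.04,0,0.8]
    - [-0.012,-0.15,-0.06,0,0.8]
    - [-0.016,-0.2,-0.06,0,0.8]
    - [-0.02,-0.25,-0.06,0,0.8]

```text
time: 29.0
tool_pos: [0.3823, -0.0025, 0.2474]
ee_rot: [[0.118, 0.993, 0.002], [0.993, -0.118, -0.001], [-0.0, 0.002, -1.0]]
force: [-1.0, -0.4, 0.3]
gripper_width: 0.799
grasp_force: 0.0
```

>>> jog_arm:
  motion:
    - [0,0,0,0,0.8]
    - [0,0,0,0,0.8]
    - [0,0,0,0,0.8]
    - [0,0,0,0,0.8]
    - [0,0,0,0,0.8]

```text
time: 29.62
tool_pos: [0.3843, -0.0028, 0.2464]
ee_rot: [[0.118, 0.993, -0.0], [0.993, -0.118, 0.0], [0.0, -0.0, -1.0]]
force: [-0.6, -0.5, 0.2]
gripper_width: 0.803
grasp_force: 0.0
```

```bash
python3 - <<'E'
from h import *
p,d=vision.get_image('top');vis=cv2.resize(p[80:290,90:430,::-1],None,fx=2.3,fy=2.3)
q={}
for k,z in[("red_spool_center",.031),("soap_center",.033),("tin_center",.026),("ribbon_bay_a",.017),("soap_tray_middle",.017),("tin_tray_middle",.017)]:
    for m in vision.cut_out("top",k)[:4]:
        if m["p"]<.3: continue
        c=max(cv2.findContours(m["mask"].astype(np.uint8),0,1)[0],key=cv2.contourArea)
        cv2.polylines(vis,[((c-[90,80])*2.3).astype(int)],True,(0,255,0),1)
        r=cv2.minAreaRect((onz("top",c.reshape(-1,2),z)[:,:2]*1000).astype(np.float32))
        u,v=np.round(m["at"]).astype(int); zz=np.median(dep("top",[(u+i,v+j) for i in(-4,0,4) for j in(-4,0,4)],d)[:,2])
        print(k,round(m["p"],2),np.round(r[0],1),np.round(r[1],1),round(r[2],1),"z",round(float(zz),4))
cv2.imwrite("pics/c3.png",vis)
E
```

```text
red_spool_center 0.79 [283.  287.5] [55.1 59.2] 1.8 z 0.0258
red_spool_center 0.74 [311.3 164.8] [33.6 56.4] 74.9 z 0.0263
red_spool_center 0.64 [557.3 390.8] [58.9 51.3] 46.7 z 0.031
soap_center 0.79 [ 533.7 -339. ] [80.3 55. ] 80.5 z 0.033
tin_center 0.5 [630.2 -15.8] [50.7 45.9] 0.0 z 0.0248
ribbon_bay_a 0.98 [552.3 347.4] [182.7 135.3] 80.2 z 0.0113
soap_tray_middle 0.83 [ 539.1 -343. ] [139.6 139.8] 79.9 z 0.0052
```

View pics/c3.png

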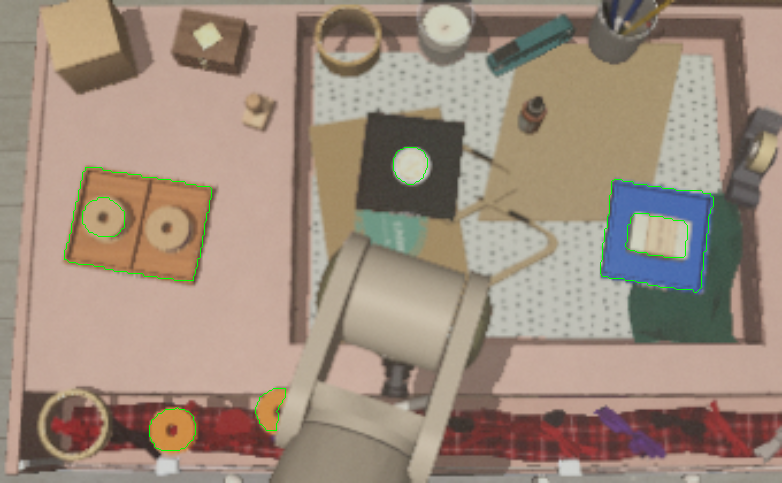

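The final look shows everything within about 7 mm of its tray middle, with top heights of 31, 33 and 25 mm as expected for the red spool, soap and tin. The dropper hasn't moved. Handing in.

```bash
python3 -c "
from workcell import env
print(env.hand_in())"
```

```text
the job is handed in; nothing more can be done
None
```

I handed the job in at about 30 s: both spools, the soap and the tin are flat and released in their trays, and the dropper bottle is untouched; the red spool, soap and tin measured within about 7 mm of centre, the purple spool I checked only by eye, and no verdict was returned.

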